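# File a sample board in the lever arch file

### The arm

A 6-joint arm with a two-finger parallel gripper is mounted at the origin on the work surface. World frame = base frame: x ahead of the robot, y to its left, z up, the work surface at z = 0. Lengths are in m, angles in rad, forces in N, time in s.
With the tool pointing down it reaches from about 0.275 to 0.85 m from the base axis. Payload 5.2 kg.
Tool frame: the origin (TCP) lies at the very end of the fingers, on their centre line; the grasp point (between the pads) lies 19 mm behind it (ctrl.pinch_z is the distance from the TCP to the grasp point, in m); z points along the fingers, y is the direction in which the jaws open and shut (so a half turn about z gives the same grasp; the last joint's range is limited). The gripper opens to 85 mm and grips with 20 to 120 N. Pads are 22 mm wide; open, the fingers measure 114 mm over their backs; the gripper's body (76 mm by 85 mm) begins 54 mm behind the grasp point. The pads swing forward as they close: fully open they stand 13 mm farther back than shut.
Start: joints at [-0.203, 0.259, 1.535, -0, 1.348, -0.203], TCP at [0.55, 0, 0.231] pointing down, gripper open.
Joint ranges: [-3.14, 3.14], [-0.91, 2.08], [0.19, 2.58], [-1.22, 4.36], [0.22, 2.71], [-3.12, 3.12]. Speed limits (rad/s): [2.57, 2.57, 3.14, 3.14, 3.14, 3.14].

### API

Orientations are given as a rotation vector (axis times angle).
In Python, from plant import ctrl, optics gives the robot as it stands. The module is installed in compiled form; this text tells all that it offers.
- The arm moves only by the tool step_arm, never from a script. Its argument "increments" is a list that holds one entry, the list of rows, each a list of 7 numbers: the shift along the tool's x, y, z in m, then the turn, a rotation vector about the tool's x, y, z in rad, then the closure, from -1 (fully open) to 1 (shut). A call has 1 to 12 rows; each row is the pose to reach, as a shift and turn from the pose commanded when the call began, along the tool's axes at that moment; what a row does not reach only later rows make up. A row lasts 1/12 s, in which the tool goes at most 41.7 mm and 7.16 degrees, less where a joint would pass 70% of its speed; a pose out of reach is approached as far as the arm can. A call with a gripper value outside its range is refused whole. The fingers move at their own pace and stop on an object; the grip force is fixed at half the most. Time passes only in rows, so rows that repeat a pose let the fingers close. It gives the time, the measured TCP pose, the force and the opening at its end, in the units of the state.
- ctrl.get_state(): the state, without advancing time (a new reading comes with each control period).
- optics.get_image(name): name is "scene" or "side" or "wrist"; returns a dict with "frame" (480x640x3 uint8, red, green, blue), "fx", "fy", "cx", "cy" (pixels), "k1" (the pictures are not rectified: a ray, as slopes to the right and down, at radius r is drawn at 1 + k1 r^2 times it, then the intrinsics apply), "extrinsics" (4x4, takes a point from world to camera coordinates). Camera axes: x right, y down, z forward; pixel columns grow to the right and rows downward; lengths in m; the calibration is good to about 2 mm. A picture is of the moment at which its call begins. There is no depth.
- ctrl.finish_job(): hands the job in, once; it reports no verdict.
The state is a dict: "time": time; "qpos": joint angles; "joint_velocities": joint speeds; "joint_torque": joint torques, N m; "ee_pos": TCP position; "eef_rot": TCP orientation; "contact_force": force on the tool from outside, world axes, zero at the start; "moment": the same for the moment, N m; "width": finger opening in m.
Only numpy, scipy, OpenCV 4.12 (cv2) and the standard library are available. Lean on these libraries where they do the work, as an engineer would, in place of code of your own. Each camera call takes 0.05 s, during which the arm holds its last target. There are 200 camera calls.

### The job

File the loose pale beech sample board in the open lever arch file: lift the lever to spring the rings open, thread the board's two holes down over the two posts, feeling it on gently, until it lies flat on the boards already filed and square with them, let go of it, then press the lever down until it snaps home and the rings are shut. Do not force anything: the posts and the lever are thin metal and bend under more than a firm push of the hand. Leave the walnut board and everything else where it lies.

Things in the scene. Friction and masses are not known exactly. Their poses are not given: they have to be found in the camera images.
- file: A5 lever arch file lying open, screwed to the bench. Dark blue covers 3 mm thick (x -120 to 120; back cover y -118 to 62, spine to 138, front cover to 319 mm), bright steel mechanism. Origin: on the bench under the middle between the posts. Axes: x along the posts' line, away from the lever's free end; y from the filed boards towards rings and spine; z up. Nothing of it is over 96 mm high.
- filed (a point): nominal centre of the top of the three boards already filed (fixed; 120 x 56 x 6 mm each; they fill file x -61 to 61, y -45 to 13 mm, top 22.5 mm above the bench): file x 0, y -16. A board filed properly has its origin here, its axes parallel to the file's and its holes over the posts. Same axes as the file.
- post_feet (a point): nominal middle between the feet of the two posts: file x 0, y 0, height 5 mm. Posts: rigid upright steel tubes 4 mm thick, flat rims, at x -40 and +40, tips 52 mm above the bench. NOTE the whole mechanism (posts, filed boards, rings, lever) was bolted to the cover by hand through slots: it is fixed, but sits up to 3 mm along x and 5 mm along y from these nominal places.
- lever_hinge (a point): nominal middle of the lever's hinge pin, which lies along the file's y: file x -28, y 38, height 26 mm (shifts with the mechanism). The lever is a steel channel with flat upright sides, 16 mm wide over them, that runs from the hinge to -x; its end is 80 mm from the hinge (shut: x -108). It reaches from 3 mm below to 6.5 mm above the line through the hinge; under its end is only the cover.
- lever (a joint): lever angle, rad: 0 = down, level, latched on a hard stop; up to 0.95 = lifted (end 95 mm high). Sprung over a dead centre at 0.045: lifting the end past it takes about 6 N, then the spring throws it up to 0.95 and holds it; pressing it down at the end takes up to 16 N (most near 0.3 rad), and below the dead centre it snaps down by itself.
- arches (a joint): angle of the two rings together, rad: 0 = shut on the post tips, 0.47 = open. Driven by the lever only. They are 4 mm wire hinged at file x -40 and +40, y 52, height 10 mm; shut they rise to 63 mm; open they have swung towards +y, clear of the posts, tips at about y 27, and rise to 72 mm.
- board: the loose beech sample board to file: pale wood, 120 x 56 x 6 mm, lying flat on the bench. Origin: centre of the underside; x along its length, z up. Two 6 mm holes go through it at x -40 and +40, y +16 mm (12 mm from the +y long edge). 30 to 60 g.
- walnut_board: another sample board, dark walnut, of the same size and drilling, lying flat; not wanted. Origin: centre of the underside.
- pencil: red flat carpenter's pencil, 185 x 13 x 8 mm, lying on the front cover; bystander. Origin: under its middle.
- tape: yellow tape measure, 62 x 64 x 32 mm, lying on the front cover; bystander. Origin: centre of the underside.
- bowl: steel bowl, 170 mm across, 55 mm high; bystander. Origin: centre of the underside.
- screwdriver: screwdriver with red handle, 200 mm long; bystander. Origin: under its middle.
- hoop: bent beech sieve hoop, 190 mm across, 80 mm high; bystander. Origin: centre of the underside.
- glue: white glue bottle, 56 mm across, 150 mm high; bystander. Origin: centre of the underside.
- wrench: steel wrench, 200 mm long, lying flat; bystander. Origin: under its middle.
Not all that is in view belongs to the job. Of the things that look like the board, the largest one is meant.

How it is judged:
By the outcome, as a careful person would: the job done as asked, in the order asked, and still so for the second after the job is handed in, with the robot touching nothing.
It also fails if it takes over 72 s, if anything falls off the work surface, if the arm or the gripper's body presses on something with over 40 N, if the wrist force passes 120 N, or if a joint passes its speed limit or range.

## Working session

There is one attempt and no reset: what is moved stays moved. The work goes in short steps, Python scripts to look and compute and a tool call to move; the robot and the scene stay as the last step left them, time stands still between calls to the robot, and variables do not carry over. Pictures are saved under pics/ and viewed, about 8 in all and at most 12, crops included, and the job is handed in when it is done.

Besides the shell and the picture viewer there is one more tool, called after "Request:" in YAML: its name, and indented under it one key for each argument. step_arm: Moves the arm, as the interface text tells. Its arguments: {"type":"object","properties":{"increments":{"type":"array","items":{"type":"array","items":{"type":"array","items":{"type":"number"}}}}},"required":["increments"]}

```bash
mkdir -p pics; ls
cat > h.py <<'E'
import numpy as np, cv2
from plant import ctrl, optics
from scipy.spatial.transform import Rotation as R
def grab(n,f):
    d=optics.get_image(n); cv2.imwrite('pics/'+f+'.png',d['frame'][:,:,::-1]); np.save('pics/'+f+'.npy',d,allow_pickle=True); return d
def load(f): return np.load('pics/'+f+'.npy',allow_pickle=True).item()
def K(d): return np.array([[d['fx'],0,d['cx']],[0,d['fy'],d['cy']],[0,0,1.]])
def ray(d,uv):
    uv=np.atleast_2d(np.float64(uv)); D=np.array([d['k1'],0,0,0,0])
    n=cv2.undistortPoints(uv[:,None],K(d),D)[:,0]; E=d['extrinsics']
    return -E[:3,:3].T@E[:3,3], np.c_[n,np.ones(len(n))]@E[:3,:3]
def onz(d,uv,z):
    c,r=ray(d,uv); return c+r*((z-c[2])/r[:,2:])
def proj(d,P):
    E=d['extrinsics']; P=np.atleast_2d(P)@E[:3,:3].T+E[:3,3]
    return cv2.projectPoints(P,np.zeros(3),np.zeros(3),K(d),np.array([d['k1'],0,0,0,0]))[0][:,0]
E
python3 - <<'E'
from h import *
for n in ('scene','side','wrist'):
    d=grab(n,n+'0'); c,r=ray(d,[[320,240]]); print(n,d['fx'],d['k1'],c,r)
s=ctrl.get_state(); print(s, ctrl.pinch_z)
E
```

```text
pics
scene 605.6258612821539 0.014401089179189008 [ 1.31099823 -0.65441082  1.17214924] [[-0.53980103  0.44933025 -0.71202607]]
side 457.89459756407126 -0.05340877480324845 [0.15961982 1.02703114 0.78303201] [[ 0.25383906 -0.7842832  -0.56681123]]
wrist 398.7260261329566 -0.0733542178538635 [0.55002879 0.07383172 0.37473744] [[-0.00261755 -0.3055562  -0.95224221]]
{'time': 0.15, 'qpos': array([-2.02804207e-01,  2.59198842e-01,  1.53585128e+00,  6.79468301e-06,
        1.34799961e+00, -2.02779606e-01]), 'joint_velocities': array([ 0.00117773, -0.00198309, -0.00288577, -0.00080679, -0.00063899,
       -0.00048769]), 'joint_torque': array([ 2.27439166e-03, -4.46383452e+01, -2.90821481e+01, -2.12644927e-04,
        8.17353168e-03,  2.13274996e-05]), 'ee_pos': array([5.49587630e-01, 1.08355883e-04, 2.30645293e-01]), 'eef_rot': array([-2.22060736e+00, -2.22054939e+00,  1.25011523e-03]), 'contact_force': array([-0.69577318, -0.76963522,  0.63560403]), 'moment': array([ 0.01330285,  0.0076108 , -0.0511349 ]), 'width': 0.08538725799360757} 0.0187
```

View pics/scene0.png

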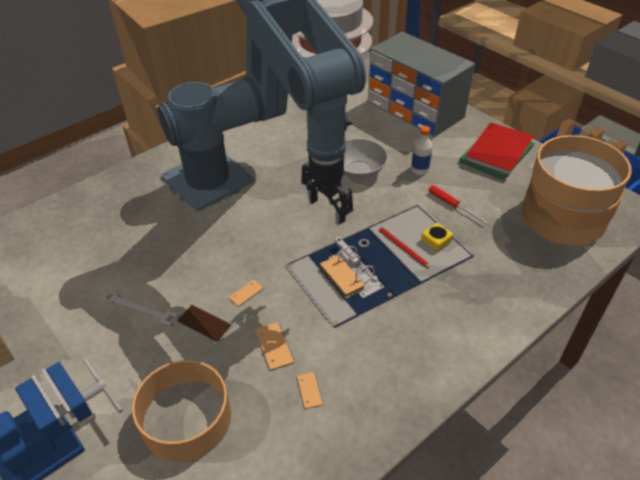

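View pics/side0.png

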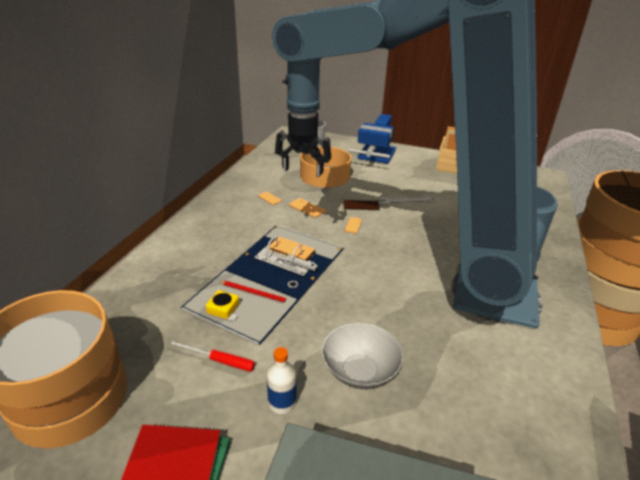

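Candidates in scene: (246,292), (275,345), (310,390), all pale; plus the filed stack at (343,275). (275,345) looks largest; I'll measure them and enlarge.

Run:
```python
from h import *
d=load('scene0'); f=d['frame']
hsv=cv2.cvtColor(f,cv2.COLOR_RGB2HSV)
m=((hsv[...,0]>8)&(hsv[...,0]<24)&(hsv[...,1]>110)&(hsv[...,2]>110)).astype(np.uint8)
m[:230]=0;m[:,:200]=0;m[:,420:]=0
n,l,st,c=cv2.connectedComponentsWithStats(m)
for i in range(1,n):
    if st[i,4]<25: continue
    pts=np.argwhere(l==i)[:,::-1]
    w=onz(d,pts,0.006)[:,:2]; r=cv2.minAreaRect((w*1000).astype(np.float32)); print(i,st[i],c[i],r)
x0,y0=210,220
a=cv2.resize(f[220:410,210:450],None,fx=3.3,fy=3.15,interpolation=cv2.INTER_CUBIC)
cv2.imwrite('pics/crop1.png',a[:,:,::-1])
```

```text
1 [321 256  43  38 806] [341.72580645 274.63151365] ((556.0816650390625, 44.050506591796875), (59.294403076171875, 123.67735290527344), 80.89089965820312)
3 [229 280  34  26 406] [245.44827586 292.57635468] ((443.8616638183594, -177.71543884277344), (39.5237922668457, 82.91963195800781), 4.5241923332214355)
6 [ 256  323   37   47 1045] [273.95980861 346.02966507] ((615.6998901367188, -221.35470581054688), (56.58955001831055, 121.65662384033203), 69.94026947021484)
7 [200 362  31  76 694] [218.40489914 399.64985591] ((639.211669921875, -400.3138122558594), (63.178863525390625, 189.73997497558594), 57.30124282836914)
9 [297 373  25  35 600] [309.05333333 390.015     ] ((759.1348266601562, -234.54632568359375), (38.87065887451172, 83.40484619140625), 62.786659240722656)
```

View pics/crop1.png

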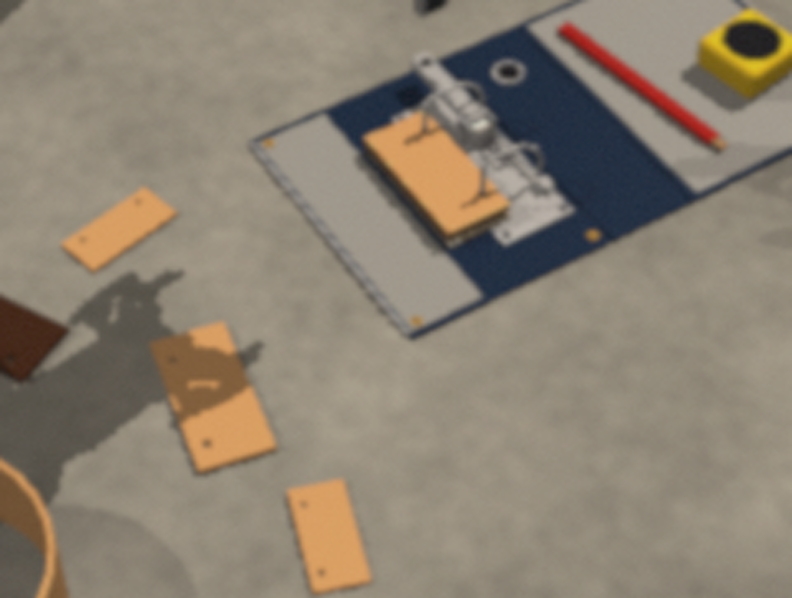

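The crop shows it: (274,346) with holes at about (262,334) and (273,361) measures 121x57 mm, so it's the wanted board. The other two pale ones are 83x39 mm. The lever's free end is at about (339,239), and file +x runs down-right in the image. Next I locate the file and board from the outlines.

Run:
```python
from h import *
d=load('scene0'); f=d['frame']
# file corners approx from crop/scene: (-120,-118),(120,-118),(120,319),(-120,319)
c=np.float32([[287,267],[335,325],[472,256],[417,206]])
g=cv2.cvtColor(f,cv2.COLOR_RGB2GRAY)
w=onz(d,c,0.003)[:,:2]; print(w)
print(np.linalg.norm(np.roll(w,-1,0)-w,axis=1))
P=np.array([[-.12,-.118],[.12,-.118],[.12,.319],[-.12,.319]])
M,_=cv2.estimateAffinePartial2D(P,w); 
Rr=R.align_vectors(np.c_[w-w.mean(0),np.zeros(4)],np.c_[P-P.mean(0),np.zeros(4)])[0]; th=Rr.as_rotvec()[2]
o=w.mean(0)-Rr.as_matrix()[:2,:2]@P.mean(0); print('file',o,np.degrees(th),np.hypot(*M[:,0]))
h=onz(d,[[262.1,333.7],[272.7,360.6]],.006); print('holes',h, np.linalg.norm(h[0]-h[1]),h.mean(0))
fl=onz(d,[[341.7,274.6]],.02); print('filed approx',fl, 'expected', o+Rr.as_matrix()[:2,:2]@[0,-.016])
```

```text
[[ 0.44285657 -0.04523179]
 [ 0.66452781 -0.0748866 ]
 [ 0.73338265  0.34487873]
 [ 0.50409084  0.3800666 ]]
[0.22364603 0.42537504 0.23197612 0.42968402]Traceback (most recent call last):
  File "<stdin>", line 9, in <module>
cv2.error: OpenCV(4.12.0) /io/opencv/modules/calib3d/src/ptsetreg.cpp:1108: error: (-215:Assertion failed) count >= 0 && to.checkVector(2) == count in function 'estimateAffinePartial2D'
```

Request:
step_arm:
  increments:
    - [[0.04,0.01,0,0,0,0,-1],[0.08,0.02,0,0,0,0,-1],[0.11,0.02,0,0,0,0,-1],[0.14,0.02,0,0,0,0,-1],[0.14,0.02,0,0,0,0,-1],[0.14,0.02,0,0,0,0,-1]]

```text
time: 0.65
ee_pos: [0.5695, 0.1415, 0.2308]
eef_rot: [-2.217, -2.225, 0.001]
contact_force: [-0.7, -0.8, -0.2]
width: 0.0853
```

Run:
```python
from h import *
d=grab('wrist','w1'); s=ctrl.get_state(); print(s['ee_pos'],s['time'],s['contact_force'])
cv2.imwrite('pics/w1v.png',cv2.resize(d['frame'],(800,600),interpolation=cv2.INTER_CUBIC)[:,:,::-1])
```

```text
[0.56968775 0.1402908  0.23086783] 0.7 [ 0.74689764 -0.9777471  -0.30953359]
```

View pics/w1v.png

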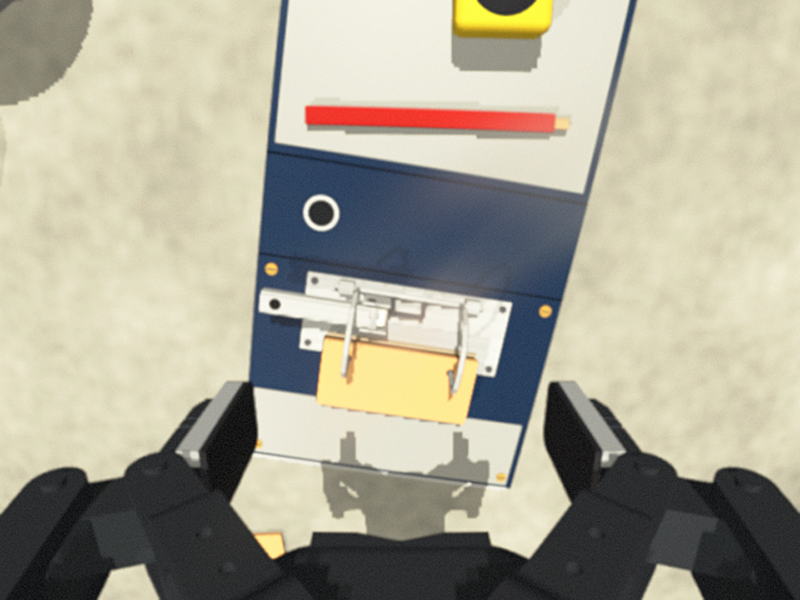

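The wrist view (800x600) shows: lever with its free end at (261,302), rings on the post tips at about (346,372) and (454,388), filed top at (397,380), cover near corners at about (250,456) and (510,487). Measuring the axes.

Run:
```python
from h import *
d=load('w1'); f=d['frame']
hsv=cv2.cvtColor(f,cv2.COLOR_RGB2HSV)
m=((hsv[...,0]>8)&(hsv[...,0]<26)&(hsv[...,1]>80)&(hsv[...,2]>150)).astype(np.uint8)
m[:200]=0;m[350:]=0;m[:,:230]=0;m[:,400:]=0
m=cv2.morphologyEx(m,cv2.MORPH_OPEN,np.ones((3,3)))
p=np.argwhere(m)[:,::-1]; w=onz(d,p,.0225)[:,:2]
r=cv2.minAreaRect((w*1000).astype(np.float32)); print('filed',r)
S=.8
L=onz(d,np.array([[261,291],[259,312],[384,306],[384,327]])*S,.0325); print('lever top',L)
Ps=onz(d,np.array([[346,372],[454,388]])*S,.052); print('ringtips',Ps,np.linalg.norm(Ps[0]-Ps[1]))
# cover left and right edges, blue boundary
C=onz(d,np.array([[281,60],[250,380],[620,60],[522,425],[268,152],[583,193],[260,254],[558,298]])*S,.003)[:,:2]; print('cover',C)
a=lambda v:np.degrees(np.arctan2(v[1],v[0]))
print('x dir: ',a(C[5]-C[4]),a(C[7]-C[6]),'y dir-90:',a(C[0]-C[1])-90,a(C[2]-C[3])-90,'posts',a(Ps[1]-Ps[0]),'lever',a(L[2]-L[0]))
```

```text
filed ((566.5137329101562, 36.46254348754883), (63.23507308959961, 121.81494140625), 81.13275146484375)
lever top [[0.46894668 0.11170921 0.0325    ]
 [0.46616762 0.09564666 0.0325    ]
 [0.55776736 0.10062156 0.0325    ]
 [0.5576518  0.08436093 0.0325    ]]
ringtips [[0.53091731 0.05731906 0.052     ]
 [0.60855181 0.04482353 0.052     ]] 0.07863366838594442
cover [[ 0.48612987  0.27065461]
 [ 0.44451243  0.02528736]
 [ 0.72320736  0.27293731]
 [ 0.67433587 -0.01668586]
 [ 0.47323343  0.20820042]
 [ 0.70521417  0.1796991 ]
 [ 0.46181706  0.13243883]
 [ 0.6938684   0.09775311]]
x dir:  -7.004297866558627 -8.501307921025726 y dir-90: -9.626484469505428 -9.577957784823468 posts -9.143521148192061 lever -7.115529179919643
```

Request:
step_arm:
  increments:
    - [[-0.004,-0.009,0.01,0,0,0.124,-0.3],[-0.008,-0.018,0.02,0,0,0.248,-0.3],[-0.012,-0.027,0.03,0,0,0.372,-0.3],[-0.016,-0.036,0.04,0,0,0.496,-0.3],[-0.02,-0.045,0.05,0,0,0.62,-0.3],[-0.024,-0.054,0.06,0,0,0.744,-0.3],[-0.028,-0.063,0.07,0,0,0.868,-0.3],[-0.032,-0.072,0.08,0,0,0.992,-0.3],[-0.035,-0.081,0.09,0,0,1.116,-0.3],[-0.038,-0.09,0.1,0,0,1.24,-0.3],[-0.038,-0.09,0.11,0,0,1.364,-0.3],[-0.038,-0.09,0.12,0,0,1.488,-0.3]]

```text
time: 1.7
ee_pos: [0.4795, 0.1003, 0.111]
eef_rot: [3.139, 0.117, -0.0]
contact_force: [0.7, -0.7, 0.7]
width: 0.0554
```

Request:
step_arm:
  increments:
    - [[0,0,0,0,0,0.12,-0.3],[0,0,0,0,0,0.24,-0.3],[0,0,0,0,0,0.24,-0.3]]

```text
time: 1.95
ee_pos: [0.4799, 0.1005, 0.1112]
eef_rot: [3.131, -0.256, -0.001]
contact_force: [0.6, 0.4, 1.0]
width: 0.0555
```

Run:
```python
from h import *
d=load('scene0')
h=onz(d,[[262.1,333.7],[272.7,360.6]],.006); print('holes',h, np.linalg.norm(h[0]-h[1]),h.mean(0))
s=ctrl.get_state(); M=R.from_rotvec(s['eef_rot']).as_matrix(); print(s['ee_pos'],M.round(3).tolist(),s['width'],s['qpos'].round(2))
d=grab('wrist','w2')
cv2.imwrite('pics/w2v.png',d['frame'][:,:,::-1])
```

```text
holes [[ 0.57222182 -0.22240061  0.006     ]
 [ 0.64789713 -0.2489631   0.006     ]] 0.08020173157412919 [ 0.61005947 -0.23568185  0.006     ]
[0.47992141 0.10053868 0.11115664] [[0.987, -0.163, -0.0], [-0.163, -0.987, -0.0], [-0.0, 0.0, -1.0]] 0.05549316113731181 [-0.02  0.27  1.84 -0.    1.03  1.71]
```

View pics/w2v.png

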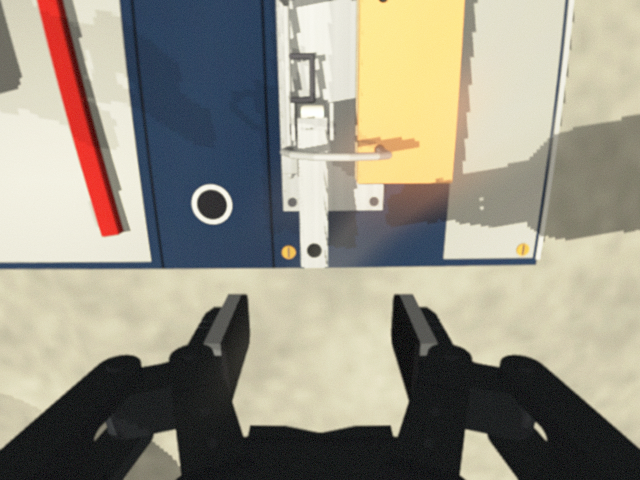

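Run:
```python
from h import *
d=load('w2'); s=ctrl.get_state(); M=R.from_rotvec(s['eef_rot']).as_matrix(); t=s['ee_pos']
L=onz(d,[[302,267],[328,267],[300,215],[328,215]],.0325)
print(L,((L-t)@M).round(4))
```

```text
[[0.46853131 0.11197213 0.0325    ]
 [0.46598123 0.09658475 0.0325    ]
 [0.50036101 0.10743168 0.0325    ]
 [0.49772212 0.09152362 0.0325    ]] [[-0.0132 -0.0094  0.0788]
 [-0.0133  0.0062  0.0788]
 [ 0.019  -0.0098  0.0788]
 [ 0.0188  0.0063  0.0788]]
```

Request:
step_arm:
  increments:
    - [[0,-0.0015,0.025,0,0,0,-0.3],[0,-0.0015,0.05,0,0,0,-0.3],[0,-0.0015,0.075,0,0,0,-0.3],[0,-0.0015,0.09,0,0,0,-0.3],[0,-0.0015,0.099,0,0,0,-0.3],[0,-0.0015,0.099,0,0,0,0.2],[0,-0.0015,0.099,0,0,0,0.5],[0,-0.0015,0.099,0,0,0,0.6],[0,-0.0015,0.099,0,0,0,0.8],[0,-0.0015,0.099,0,0,0,1],[0,-0.0015,0.099,0,0,0,1],[0,-0.0015,0.099,0,0,0,1]]

```text
time: 3.0
ee_pos: [0.4813, 0.1037, 0.0132]
eef_rot: [-3.132, 0.246, -0.004]
contact_force: [0.5, 2.9, 2.3]
width: 0.0145
```

Request:
step_arm:
  increments:
    - [[0,0,-0.003,0,0,0,1],[0.0003,0,-0.0067,0,0,0,1],[0.0013,0,-0.0133,0,0,0,1],[0.003,0,-0.0198,0,0,0,1],[0.003,0,-0.0198,0,0,0,1]]

```text
time: 3.42
ee_pos: [0.4854, 0.1032, 0.034]
eef_rot: [-3.131, 0.247, -0.006]
contact_force: [3.0, 3.3, 7.6]
width: 0.0145
```

Request:
step_arm:
  increments:
    - [[0.0018,0,-0.005,0,0,0,1],[0.0037,0,-0.0093,0,0,0,1],[0.006,0,-0.014,0,0,0,1],[0.0087,0,-0.018,0,0,0,1],[0.012,0,-0.022,0,0,0,1],[0.015,0,-0.0259,0,0,0,1],[0.0198,0,-0.0305,0,0,0,1],[0.0235,0,-0.0335,0,0,0,1],[0.0235,0,-0.0335,0,0,0,1]]

```text
time: 4.17
ee_pos: [0.5075, 0.0992, 0.0652]
eef_rot: [-3.132, 0.247, -0.001]
contact_force: [6.1, 2.1, -8.9]
width: 0.0142
```

Request:
step_arm:
  increments:
    - [[0,0,0,0,0,0,-0.1],[0,0,0,0,0,0,-0.3],[0,0,0,0,0,0,-0.3],[0,0,-0.03,0,0,0,-0.3],[0,0.01,-0.065,0,0,0,-0.3],[0,0.02,-0.1,0,0,0,-0.3],[0,0.025,-0.12,0,0,0,-0.3],[-0.02,0.03,-0.12,0,0,0,-0.3],[-0.02,0.03,-0.12,0,0,0,-0.3]]

```text
time: 4.92
ee_pos: [0.4798, 0.0725, 0.187]
eef_rot: [3.131, -0.247, 0.0]
contact_force: [-1.3, 0.8, -0.8]
width: 0.0554
```

Run:
```python
from h import *
s=ctrl.get_state(); print(s['ee_pos'],s['eef_rot'],s['contact_force'],s['qpos'].round(2))
d=grab('wrist','w3'); f=d['frame']
cv2.imwrite('pics/w3v.png',cv2.resize(f,(800,600),interpolation=cv2.INTER_CUBIC)[:,:,::-1])
```

```text
[0.47982871 0.07252661 0.18704651] [ 3.13140910e+00 -2.47153040e-01  3.64675697e-04] [-1.29503304  0.79624265 -0.83925807] [-0.08  0.18  1.75 -0.    1.21  1.65]
```

View pics/w3v.png

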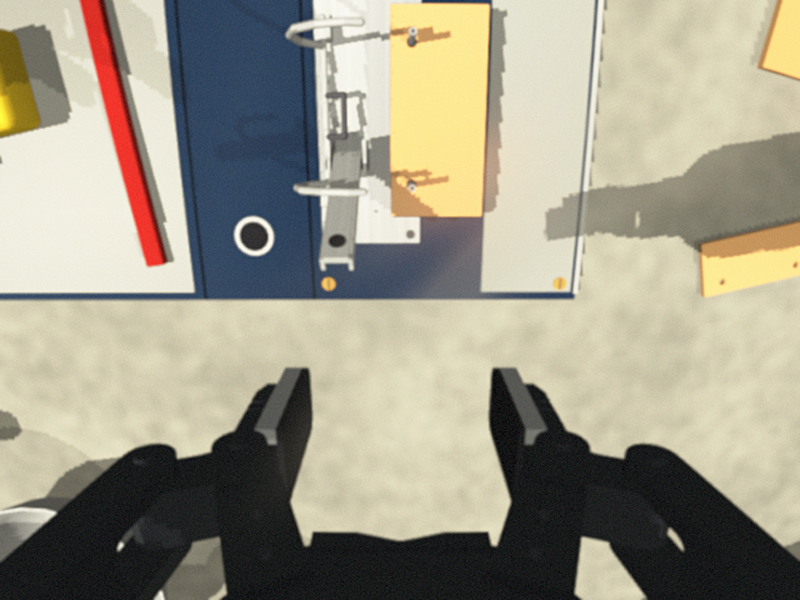

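The lever is up and the rings have swung clear. Post tips are at about (412,33) and (412,185) in the 800x600 view. I'll measure the posts and the filed stack.

Run:
```python
from h import *
d=load('w3'); f=d['frame']
hsv=cv2.cvtColor(f,cv2.COLOR_RGB2HSV)
m=((hsv[...,0]>8)&(hsv[...,0]<26)&(hsv[...,1]>80)&(hsv[...,2]>100)).astype(np.uint8)
m[185:]=0;m[:,:300]=0;m[:,410:]=0
m=cv2.morphologyEx(m,cv2.MORPH_OPEN,np.ones((3,3)))
p=np.argwhere(m)[:,::-1]; w=onz(d,p,.0225)[:,:2]
r=cv2.minAreaRect((w*1000).astype(np.float32)); print('filed',r)
P=onz(d,np.array([[412,33],[412,185]])*.8,.052); print(P,np.linalg.norm(P[0]-P[1]),P.mean(0),np.degrees(np.arctan2(*(P[0]-P[1])[[1,0]])))
t=[cv2.resize(f[y-20:y+22,308:350],(400,400),interpolation=cv2.INTER_NEAREST) for y in (28,150)]
cv2.imwrite('pics/posts.png',np.hstack(t)[:,:,::-1])
```

```text
filed ((566.2935180664062, 34.34731674194336), (57.67000961303711, 121.14982604980469), 81.1358413696289)
[[0.60692342 0.0446009  0.052     ]
 [0.53028698 0.05637086 0.052     ]] 0.07753499945513756 [0.5686052  0.05048588 0.052     ] -8.731364997953328
```

View pics/posts.png

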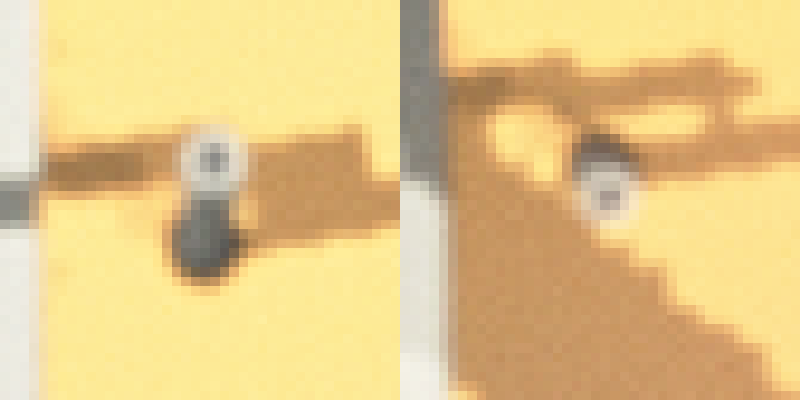

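Run:
```python
from h import *
d=load('w3')
P=onz(d,np.array([[329.8,24.1],[329,149.7]]),.052); print(P,np.linalg.norm(P[0]-P[1]),P.mean(0),np.degrees(np.arctan2(*(P[0]-P[1])[[1,0]])))
a=np.radians(-8.87); X=np.array([np.cos(a),np.sin(a)]);Y=np.array([-X[1],X[0]])
print('post mid from filed', np.array([.5663,.0343])+.016*Y)
```

```text
[[0.60827289 0.04426281 0.052     ]
 [0.52920812 0.05695446 0.052     ]] 0.0800769412624713 [0.56874051 0.05060864 0.052     ] -9.119448125151397
post mid from filed [0.56876709 0.05010865]
```

Request:
step_arm:
  increments:
    - [[0.018,0.027,0,0,0,-0.124,-0.6],[0.036,0.054,0,0,0,-0.248,-0.6],[0.054,0.081,0,0,0,-0.372,-0.6],[0.072,0.108,0,0,0,-0.496,-0.6],[0.09,0.135,0,0,0,-0.62,-0.6],[0.108,0.161,0,0,0,-0.744,-0.6],[0.126,0.188,0,0,0,-0.868,-0.6],[0.144,0.215,0,0,0,-0.992,-0.6],[0.162,0.242,0,0,0,-1.116,-0.6],[0.18,0.269,0,0,0,-1.24,-0.6],[0.18,0.269,0,0,0,-1.364,-0.6],[0.18,0.269,0,0,0,-1.488,-0.6]]

```text
time: 5.97
ee_pos: [0.6179, -0.2231, 0.1833]
eef_rot: [-2.466, -1.943, 0.002]
contact_force: [0.2, 0.6, -0.8]
width: 0.0686
```

Request:
step_arm:
  increments:
    - [[0,0,0,0,0,-0.124,-0.6],[0,0,0,0,0,-0.248,-0.6],[0,0,0,0,0,-0.372,-0.6],[0,0,0,0,0,-0.496,-0.6],[0,0,0,0,0,-0.62,-0.6],[0,0,0,0,0,-0.744,-0.6],[0,0,0,0,0,-0.868,-0.6],[0,0,0,0,0,-0.992,-0.6],[0,0,0,0,0,-1.116,-0.6],[0,0,0,0,0,-1.24,-0.6],[0,0,0,0,0,-1.364,-0.6],[0,0,0,0,0,-1.462,-0.6]]

```text
time: 6.97
ee_pos: [0.6175, -0.2207, 0.184]
eef_rot: [-0.535, -3.093, -0.001]
contact_force: [0.0, -0.8, 0.5]
width: 0.0687
```

Request:
step_arm:
  increments:
    - [[0,0,0,0,0,0,-0.6],[0,0,0,0,0,0,-0.6]]

```text
time: 7.13
ee_pos: [0.6176, -0.2208, 0.1844]
eef_rot: [-0.549, -3.091, -0.001]
contact_force: [0.3, 0.1, 0.7]
width: 0.0683
```

Run:
```python
from h import *
s=ctrl.get_state(); M=R.from_rotvec(s['eef_rot']).as_matrix(); t=s['ee_pos']; print(t,M[:,0].round(3),s['qpos'].round(2),s['width'],s['time'])
d=grab('wrist','w4'); f=d['frame']
cv2.imwrite('pics/w4v.png',f[:,:,::-1])
hsv=cv2.cvtColor(f,cv2.COLOR_RGB2HSV)
m=((hsv[...,0]>8)&(hsv[...,0]<26)&(hsv[...,1]>80)&(hsv[...,2]>60)).astype(np.uint8)
m=cv2.morphologyEx(m,cv2.MORPH_OPEN,np.ones((3,3)))
n,l,st,c=cv2.connectedComponentsWithStats(m)
for i in range(1,n):
    if st[i,4]<600: continue
    w=onz(d,np.argwhere(l==i)[:,::-1],.006)[:,:2]; r=cv2.minAreaRect((w*1000).astype(np.float32)); print(st[i],c[i],r,((np.r_[np.array(r[0])/1000,0]-t)@M).round(4))
```

```text
[ 0.61756056 -0.22075917  0.18441213] [-0.939  0.344  0.002] [-0.51  0.48  1.32 -0.    1.34 -1.73] 0.06831762242768116 7.1333
[  62    0  155  131 9607] [143.03174768  54.47444572] ((451.0091552734375, -308.1620178222656), (120.76025390625, 56.61759567260742), 18.7681827545166) [ 0.1259 -0.1395  0.1846]
[ 580    0   60  123 6773] [610.7070722   58.54805847] ((583.17041015625, 33.70361328125), (51.77313232421875, 93.44050598144531), 79.42941284179688) [0.1196 0.227  0.1847]
[ 284  130   73  144 9993] [319.7721405  200.11197838] ((615.2930297851562, -221.74826049804688), (57.9865608215332, 121.05461883544922), 69.80989837646484) [ 0.0015 -0.0018  0.1844]
[    0   222   176   149 11486] [101.80950723 279.90022636] ((610.8041381835938, -434.7896728515625), (175.35211181640625, 99.3176498413086), 23.1129207611084) [-0.0677 -0.2033  0.1842]
[ 333  307   56   82 3393] [359.86147952 347.12172119] ((757.060791015625, -234.14804077148438), (40.47446060180664, 85.17423248291016), 62.75101852416992) [-0.1359  0.0354  0.1842]
[   0  337   53  101 2579] [ 16.8685537  389.21326095] ((699.9595947265625, -578.6068115234375), (56.812705993652344, 134.39239501953125), 52.88562774658203) [-0.201  -0.3076  0.184 ]
```

View pics/w4v.png

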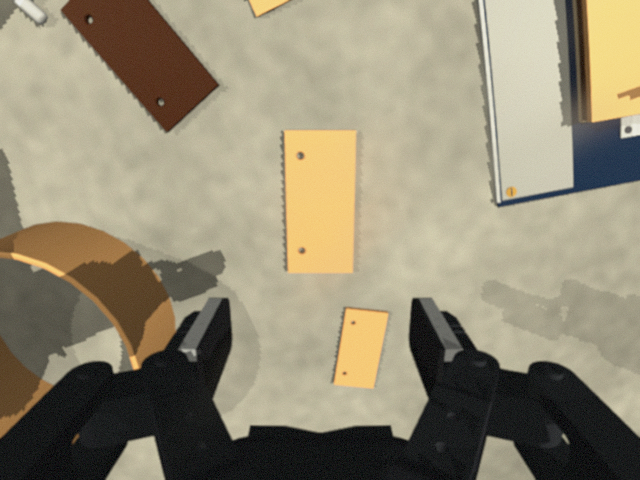

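The wanted board is at (320,200), with holes at (300,155) and (302,250) on the tool −y side, aligned to the tool within about 0.1°. I'll grip it 18 mm off centre, clear of the mechanism block, and feel down to the bench.

Request:
step_arm:
  increments:
    - [[0.01,-0.0018,0.03,0,0,0,-0.44],[0.0195,-0.0018,0.06,0,0,0,-0.44],[0.0195,-0.0018,0.1,0,0,0,-0.44],[0.0195,-0.0018,0.14,0,0,0,-0.44],[0.0195,-0.0018,0.165,0,0,0,-0.44],[0.0195,-0.0018,0.176,0,0,0,-0.44],[0.0195,-0.0018,0.18,0,0,0,-0.44],[0.0195,-0.0018,0.182,0,0,0,-0.44],[0.0195,-0.0018,0.182,0,0,0,-0.44]]

```text
time: 7.93
ee_pos: [0.5999, -0.2167, 0.0049]
eef_rot: [0.546, 3.091, -0.001]
contact_force: [0.1, 0.2, -0.6]
width: 0.0614
```

Request:
step_arm:
  increments:
    - [[0,0,0.0015,0,0,0,-0.44],[0,0,0.0025,0,0,0,-0.44],[0,0,0.0025,0,0,0,-0.44]]

```text
time: 8.18
ee_pos: [0.5994, -0.2164, 0.0024]
eef_rot: [0.545, 3.092, -0.001]
contact_force: [0.8, -0.6, 0.1]
width: 0.0614
```

Request:
step_arm:
  increments:
    - [[0,0,0.0012,0,0,0,-0.44],[0,0,0.0024,0,0,0,-0.44],[0,0,0.0024,0,0,0,-0.44]]

```text
time: 8.43
ee_pos: [0.5986, -0.216, -0.0013]
eef_rot: [-0.545, -3.094, -0.0]
contact_force: [-0.7, 0.0, 0.4]
width: 0.0615
```

Request:
step_arm:
  increments:
    - [[0,0,0.001,0,0,0,-0.44],[0,0,0.0015,0,0,0,-0.44],[0,0,0.0015,0,0,0,-0.44]]

```text
time: 8.68
ee_pos: [0.5986, -0.216, -0.003]
eef_rot: [-0.545, -3.094, -0.0]
contact_force: [-0.2, -0.1, 0.2]
width: 0.0617
```

Request:
step_arm:
  increments:
    - [[0,0,0.001,0,0,0,-0.44],[0,0,0.0015,0,0,0,-0.44],[0,0,0.0015,0,0,0,-0.44]]

```text
time: 8.93
ee_pos: [0.5986, -0.216, -0.0045]
eef_rot: [-0.545, -3.094, -0.0]
contact_force: [0.1, -0.1, -0.4]
width: 0.0614
```

Request:
step_arm:
  increments:
    - [[0,0,0.001,0,0,0,-0.44],[0,0,0.0015,0,0,0,-0.44],[0,0,0.0015,0,0,0,-0.44]]

```text
time: 9.18
ee_pos: [0.5988, -0.2161, -0.0053]
eef_rot: [0.545, 3.094, -0.0]
contact_force: [-1.2, 0.2, 3.3]
width: 0.0616
```

Request:
step_arm:
  increments:
    - [[0,0,-0.003,0,0,0,-0.44],[0,0,-0.003,0,0,0,-0.2],[0,0,-0.003,0,0,0,0.2],[0,0,-0.003,0,0,0,0.2],[0,0,-0.003,0,0,0,0.2],[0,0,-0.003,0,0,0,0.2]]

```text
time: 9.68
ee_pos: [0.599, -0.2162, -0.0017]
eef_rot: [0.545, 3.093, -0.001]
contact_force: [-1.5, 0.6, 6.6]
width: 0.0535
```

Request:
step_arm:
  increments:
    - [[0,0,-0.02,0,0,0,0.2],[0,0,-0.055,0,0,0,0.2],[0,0,-0.09,0,0,0,0.2],[0,0,-0.125,0,0,0,0.2],[0,0,-0.145,0,0,0,0.2],[0,0,-0.15,0,0,0,0.2],[0,0,-0.15,0,0,0,0.2]]

```text
time: 10.27
ee_pos: [0.5997, -0.2166, 0.1492]
eef_rot: [0.544, 3.09, -0.002]
contact_force: [0.8, 0.1, -1.0]
width: 0.0535
```

Run:
```python
from h import *
s=ctrl.get_state(); M=R.from_rotvec(s['eef_rot']).as_matrix(); t=s['ee_pos']; print(t,M[:,0].round(3),s['qpos'].round(2),s['width'],s['contact_force'])
d=grab('wrist','w5'); f=d['frame']
print(proj(d,t),)
cv2.imwrite('pics/w5v.png',f[:,:,::-1])
```

```text
[ 0.59968167 -0.21658825  0.14923175] [-0.94   0.342 -0.004] [-0.52  0.47  1.43 -0.    1.24 -1.74] 0.05346424122388657 [ 0.83923303  0.06346824 -0.99247334]
[[323.33688399 307.0620041 ]]
```

View pics/w5v.png

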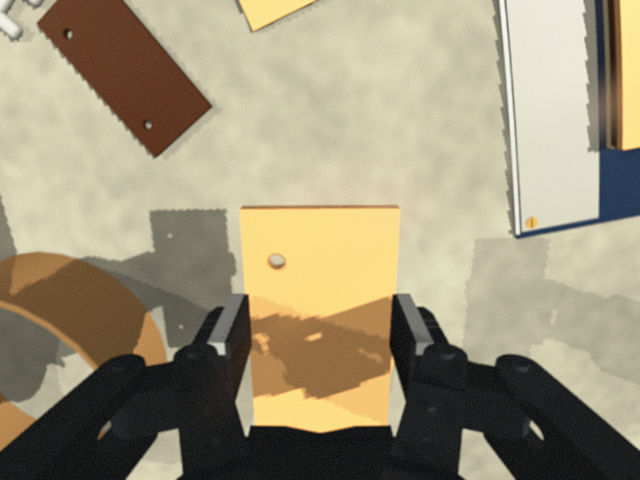

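Run:
```python
from h import *
d=load('w5'); f=d['frame']; s=ctrl.get_state(); M=R.from_rotvec(s['eef_rot']).as_matrix(); t=s['ee_pos']
T=lambda P:(P-t)@M
px=np.array([[241,207],[398.5,206],[277,261]])
for zt in (-.0057,-.0077,-.0097):
    P=onz(d,px,t[2]-zt); q=T(P); print(zt,q.round(4).tolist(), 'w',np.linalg.norm(q[0]-q[1]))
# subpixel hole
g=cv2.cvtColor(f,cv2.COLOR_RGB2HSV)[...,1]; roi=g[248:275,262:292]; m=(roi<70).astype(np.uint8); mo=cv2.moments(m,True); print('hole',262+mo['m10']/mo['m00'],248+mo['m01']/mo['m00'],m.sum())
print('hole2 proj',proj(d,t+M@[-.058,-.016,-.0077]),'hole1 proj',proj(d,t+M@[.022,-.016,-.0077]))
h=cv2.cvtColor(f,cv2.COLOR_RGB2HSV)
for r in (215,230,245): 
    row=(h[r,:,1]>85)&(h[r,:,0]<26)&(h[r,:,0]>8); c=np.where(row[200:450])[0]+200; print(r,c.min(),c.max())
```

```text
-0.0057 [[0.0408, -0.0301, -0.0057], [0.0411, 0.0269, -0.0057], [0.0199, -0.0177, -0.0057]] w 0.05695517312088432
-0.0077 [[0.0413, -0.0297, -0.0077], [0.0416, 0.0265, -0.0077], [0.0207, -0.0175, -0.0077]] w 0.056143265716782416
-0.0097 [[0.0417, -0.0293, -0.0097], [0.0421, 0.0261, -0.0097], [0.0215, -0.0172, -0.0097]] w 0.05533135831268042
hole 276.70526315789476 259.2842105263158 95
hole2 proj [[286.9766312  428.78862641]] hole1 proj [[280.83902821 257.68598138]]
215 240 399
230 241 398
245 242 397
```

Board held flat: near edge spans (241,207)–(398,206) and one hole is at (277,260). Next I go to a hover 35 mm to the filed side of the posts, so hole and post show in one picture.

Request:
step_arm:
  increments:
    - [[0.009,0.019,0,0,0,0.124,0.2],[0.018,0.038,0,0,0,0.248,0.2],[0.027,0.057,0,0,0,0.372,0.2],[0.036,0.076,0,0,0,0.496,0.2],[0.045,0.095,0,0,0,0.62,0.2],[0.054,0.114,0,0,0,0.744,0.2],[0.063,0.133,0,0,0,0.868,0.2],[0.072,0.152,0,0,0,0.992,0.2],[0.081,0.171,0,0,0,1.116,0.2],[0.09,0.187,0,0,0,1.24,0.2],[0.093,0.194,0,0,0,1.364,0.2],[0.093,0.194,0,0,0,1.488,0.2]]

```text
time: 11.32
ee_pos: [0.5755, 0.0006, 0.1443]
eef_rot: [-2.497, -1.899, 0.005]
contact_force: [-0.6, -1.1, 0.1]
width: 0.0534
```

Request:
step_arm:
  increments:
    - [[0,0,0,0,0,0.124,0.2],[0,0,0,0,0,0.248,0.2],[0,0,0,0,0,0.372,0.2],[0,0,0,0,0,0.496,0.2],[0,0,0,0,0,0.62,0.2],[0,0,0,0,0,0.744,0.2],[0,0,0,0,0,0.868,0.2],[0,0,0,0,0,0.992,0.2],[0,0,0,0,0,1.116,0.2],[0,0,0,0,0,1.24,0.2],[0,0,0,0,0,1.364,0.2],[0,0,0,0,0,1.462,0.2]]

```text
time: 12.32
ee_pos: [0.576, -0.0016, 0.1443]
eef_rot: [-3.13, 0.257, 0.008]
contact_force: [1.0, -0.8, 0.3]
width: 0.0535
```

Request:
step_arm:
  increments:
    - [[0,0,0.03,0,0,0,0.2],[0,0,0.06,0,0,0,0.2],[0,0,0.085,0,0,0,0.2],[0,0,0.092,0,0,0,0.2],[0,0,0.092,0,0,0,0.2],[0,0,0.092,0,0,0,0.2]]

```text
time: 12.82
ee_pos: [0.5771, -0.0019, 0.0544]
eef_rot: [-3.132, 0.247, 0.003]
contact_force: [-0.7, 0.1, 0.2]
width: 0.0535
```

Run:
```python
from h import *
s=ctrl.get_state(); M=R.from_rotvec(s['eef_rot']).as_matrix(); t=s['ee_pos']; print(t,M.round(4).tolist(),np.degrees(np.arctan2(M[1,0],M[0,0])),s['width'],s['contact_force'],s['time'])
d=grab('wrist','w6'); f=d['frame']
a=cv2.resize(f[130:330,130:430],(800,533),interpolation=cv2.INTER_CUBIC)
cv2.imwrite('pics/w6v.png',a[:,:,::-1])
print(proj(d,[[.5687+.0395,.0505-.0063,.052],[.5687-.0395,.0505+.0063,.052]]))
```

```text
[ 0.57707173 -0.00185105  0.05441084] [[0.9877, -0.1566, -0.0022], [-0.1566, -0.9877, 0.0004], [-0.0022, -0.0001, -1.0]] -9.008072843386081 0.053457160165147156 [-0.68078703  0.1224917   0.19989245] 12.8167
[[188.41934782 252.01818828]
 [207.4128498  415.89670687]]
```

View pics/w6v.png

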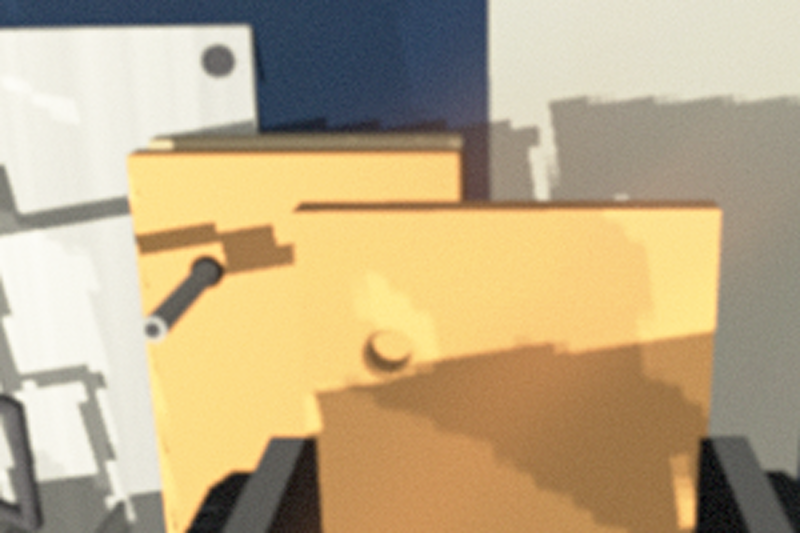

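Post tip is at crop (154,327), i.e. px (187.5,252.4). The hole in the held board is at crop (388,351), i.e. px (275.5,261.4).

Run:
```python
from h import *
d=load('w6'); s=ctrl.get_state(); M=R.from_rotvec(s['eef_rot']).as_matrix(); t=s['ee_pos']
p=onz(d,[[187.5,252.4]],.052)[0]; print('post',p)
for zt in (-.0067,-.0077,-.0087):
    q=onz(d,[[275.5,261.4]],t[2]-zt)[0]; e=onz(d,[[130+296/2.667,130+206/2.667],[130+721/2.667,130+206/2.667]],t[2]-zt); e=(e-t)@M
    print(zt,'hole',((q-t)@M).round(4),'edge',e.round(4).tolist(),'shift tool',((p-q)@M).round(4))
```

```text
post [0.6081022  0.04460392 0.052     ]
-0.0067 hole [ 0.0226 -0.015  -0.0067] edge [[0.0429, -0.0264, -0.0067], [0.0429, 0.0295, -0.0067]] shift tool [-0.0002 -0.0358  0.0103]
-0.0077 hole [ 0.023  -0.0148 -0.0077] edge [[0.0432, -0.0262, -0.0077], [0.0431, 0.0293, -0.0077]] shift tool [-0.0006 -0.0359  0.0113]
-0.0087 hole [ 0.0234 -0.0147 -0.0087] edge [[0.0434, -0.026, -0.0087], [0.0434, 0.0291, -0.0087]] shift tool [-0.001  -0.0361  0.0123]
```

Request:
step_arm:
  increments:
    - [[-0.0001,-0.007,-0.004,0,0,0,0.2],[-0.0003,-0.018,-0.004,0,0,0,0.2],[-0.0005,-0.03,-0.004,0,0,0,0.2],[-0.0006,-0.0359,-0.004,0,0,0,0.2],[-0.0006,-0.0359,-0.002,0,0,0,0.2],[-0.0006,-0.0359,0,0,0,0,0.2],[-0.0006,-0.0359,0,0,0,0,0.2],[-0.0006,-0.0359,0,0,0,0,0.2]]

```text
time: 13.53
ee_pos: [0.5823, 0.0335, 0.0549]
eef_rot: [3.132, -0.247, -0.001]
contact_force: [0.2, 0.1, -0.2]
width: 0.0533
```

Request:
step_arm:
  increments:
    - [[0,0,0.0015,0,0,0,0.2],[0,0,0.003,0,0,0,0.2],[0,0,0.0045,0,0,0,0.2],[0,0,0.0055,0,0,0,0.2],[0,0,0.0055,0,0,0,0.2]]

```text
time: 13.95
ee_pos: [0.5824, 0.0335, 0.0493]
eef_rot: [-3.132, 0.247, 0.001]
contact_force: [0.7, 0.5, -0.1]
width: 0.0533
```

Request:
step_arm:
  increments:
    - [[0,0,0.001,0,0,0,0.2],[0,0,0.002,0,0,0,0.2],[0,0,0.003,0,0,0,0.2],[0,0,0.003,0,0,0,0.2]]

```text
time: 14.28
ee_pos: [0.5825, 0.0337, 0.0465]
eef_rot: [-3.132, 0.247, 0.001]
contact_force: [0.6, -0.1, -0.2]
width: 0.0531
```

Request:
step_arm:
  increments:
    - [[0,0,0.001,0,0,0,0.2],[0,0,0.002,0,0,0,0.2],[0,0,0.003,0,0,0,0.2],[0,0,0.004,0,0,0,0.2],[0,0,0.005,0,0,0,0.2],[0,0,0.006,0,0,0,0.2],[0,0,0.006,0,0,0,0.2]]

```text
time: 14.87
ee_pos: [0.5824, 0.0336, 0.0404]
eef_rot: [-3.132, 0.247, 0.001]
contact_force: [-0.9, 1.1, -0.9]
width: 0.0534
```

Request:
step_arm:
  increments:
    - [[0,0,0.0015,0,0,0,0.2],[0,0,0.003,0,0,0,0.2],[0,0,0.0045,0,0,0,0.2],[0,0,0.006,0,0,0,0.2],[0,0,0.0075,0,0,0,0.2],[0,0,0.009,0,0,0,0.2],[0,0,0.0105,0,0,0,0.2],[0,0,0.012,0,0,0,0.2],[0,0,0.0135,0,0,0,0.2],[0,0,0.015,0,0,0,0.2],[0,0,0.016,0,0,0,0.2],[0,0,0.016,0,0,0,0.2]]

```text
time: 15.87
ee_pos: [0.5824, 0.0336, 0.0244]
eef_rot: [-3.132, 0.247, 0.001]
contact_force: [-0.3, -0.1, -0.6]
width: 0.0538
```

Request:
step_arm:
  increments:
    - [[0,0,0.001,0,0,0,0.2],[0,0,0.002,0,0,0,0.2],[0,0,0.002,0,0,0,0.2]]

```text
time: 16.12
ee_pos: [0.5825, 0.0336, 0.0226]
eef_rot: [3.132, -0.247, -0.0]
contact_force: [-0.1, 1.3, -0.9]
width: 0.0536
```

Request:
step_arm:
  increments:
    - [[0,0,0.0005,0,0,0,0.2],[0,0,0.001,0,0,0,0.2],[0,0,0.0015,0,0,0,0.2],[0,0,0.0015,0,0,0,0.2]]

```text
time: 16.45
ee_pos: [0.5826, 0.0336, 0.0211]
eef_rot: [3.132, -0.247, -0.0]
contact_force: [0.5, 0.3, -0.5]
width: 0.0537
```

Request:
step_arm:
  increments:
    - [[0,0,0.0005,0,0,0,0.2],[0,0,0.001,0,0,0,0.2],[0,0,0.001,0,0,0,0.2]]

```text
time: 16.7
ee_pos: [0.5827, 0.0336, 0.0208]
eef_rot: [3.132, -0.247, 0.0]
contact_force: [-1.2, -1.0, 3.6]
width: 0.0531
```

Seated: 3.6 N at exactly the expected height. Releasing and rising.

Request:
step_arm:
  increments:
    - [[0,0,0,0,0,0,-0.35],[0,0,0,0,0,0,-0.44],[0,0,0,0,0,0,-0.44],[0,0,-0.005,0,0,0,-0.44],[0,0,-0.015,0,0,0,-0.44],[0,0,-0.03,0,0,0,-0.44],[0,0,-0.06,0,0,0,-0.44],[0,0,-0.09,0,0,0,-0.44],[0,0,-0.12,0,0,0,-0.44],[0,0,-0.15,0,0,0,-0.44],[0,0,-0.15,0,0,0,-0.44]]

```text
time: 17.62
ee_pos: [0.5864, 0.0332, 0.1782]
eef_rot: [3.131, -0.246, 0.02]
contact_force: [1.7, 0.2, 0.8]
width: 0.0617
```

Request:
step_arm:
  increments:
    - [[-0.03,0,0,0,0,0,0.5],[-0.06,0,0,0,0,0,1],[-0.085,0,0,0,0,0,1],[-0.085,0,0,0,0,0,1]]

```text
time: 17.95
ee_pos: [0.4936, 0.0481, 0.1703]
eef_rot: [-3.132, 0.245, 0.006]
contact_force: [-0.4, 0.1, 0.1]
width: 0.013
```

Run:
```python
from h import *
s=ctrl.get_state(); M=R.from_rotvec(s['eef_rot']).as_matrix(); t=s['ee_pos']; print(t,np.degrees(np.arctan2(M[1,0],M[0,0])),s['width'],s['contact_force'],s['time'])
d=grab('wrist','w7'); f=d['frame']
cv2.imwrite('pics/w7v.png',cv2.resize(f,(800,600),interpolation=cv2.INTER_CUBIC)[:,:,::-1])
hsv=cv2.cvtColor(f,cv2.COLOR_RGB2HSV)
m=((hsv[...,0]>8)&(hsv[...,0]<26)&(hsv[...,1]>80)&(hsv[...,2]>90)).astype(np.uint8)
m=cv2.morphologyEx(m,cv2.MORPH_OPEN,np.ones((5,5)))
n,l,st,c=cv2.connectedComponentsWithStats(m)
for i in range(1,n):
    if st[i,4]<3000: continue
    w=onz(d,np.argwhere(l==i)[:,::-1],.0285)[:,:2]; r=cv2.minAreaRect((w*1000).astype(np.float32)); print(st[i],r)
```

```text
[0.49363504 0.04812603 0.17026304] -8.95663023607108 0.013020398259812268 [-0.43575764  0.14753713  0.08982699] 17.95
[  279    18    86   183 14909] ((566.9297485351562, 34.14107894897461), (58.30921173095703, 122.29615020751953), 81.72293853759766)
[ 543  197   97   64 4204] ((452.41131591796875, -160.17405700683594), (37.695438385009766, 78.85708618164062), 4.762533187866211)
```

View pics/w7v.png

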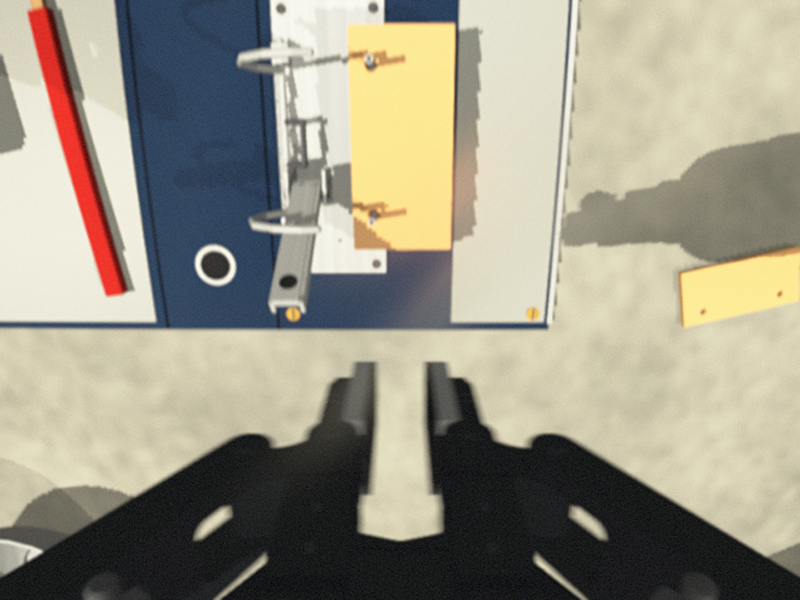

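The board lies on the stack with both posts through its holes, at (371,60) and (374,214), and lever and rings are still open. Now I'll grip the lever where I left it and swing it down along its arc.

Request:
step_arm:
  increments:
    - [[0.002,-0.02,0,0,0,0,-0.3],[0.0057,-0.045,0,0,0,0,-0.3],[0.0057,-0.0527,0,0,0,0,-0.3],[0.0057,-0.0527,0,0,0,0,-0.3],[0.0057,-0.0527,0.03,0,0,0,-0.3],[0.0057,-0.0527,0.06,0,0,0,-0.3],[0.0057,-0.0527,0.09,0,0,0,-0.3],[0.0057,-0.0527,0.103,0,0,0,-0.3],[0.0057,-0.0527,0.103,0,0,0,0.3],[0.0057,-0.0527,0.103,0,0,0,1],[0.0057,-0.0527,0.103,0,0,0,1],[0.0057,-0.0527,0.103,0,0,0,1]]

```text
time: 19.0
ee_pos: [0.514, 0.0985, 0.0689]
eef_rot: [-3.13, 0.247, -0.005]
contact_force: [0.6, 2.5, -1.5]
width: 0.0142
```

Request:
step_arm:
  increments:
    - [[0,0,0,0,0,0,1],[0,0,0,0,0,0,1]]

```text
time: 19.17
ee_pos: [0.5138, 0.0984, 0.0686]
eef_rot: [-3.131, 0.247, -0.005]
contact_force: [0.9, 3.7, 2.3]
width: 0.0142
```

Request:
step_arm:
  increments:
    - [[-0.003,0,0.002,0,0,0,1],[-0.0064,0,0.004,0,0,0,1],[-0.0092,0,0.0061,0,0,0,1],[-0.0117,0,0.0082,0,0,0,1],[-0.0142,0,0.0105,0,0,0,1],[-0.0166,0,0.0129,0,0,0,1]]

```text
time: 19.67
ee_pos: [0.5027, 0.1008, 0.0594]
eef_rot: [-3.131, 0.247, -0.024]
contact_force: [1.8, 2.0, 25.6]
width: 0.0144
```

Request:
step_arm:
  increments:
    - [[-0.0022,0,0.0025,0,0,0,1],[-0.0043,0,0.0052,0,0,0,1],[-0.0063,0,0.008,0,0,0,1],[-0.0082,0,0.0109,0,0,0,1],[-0.0098,0,0.0138,0,0,0,1],[-0.0114,0,0.0168,0,0,0,1]]

```text
time: 20.17
ee_pos: [0.4898, 0.1028, 0.0423]
eef_rot: [-3.131, 0.246, -0.019]
contact_force: [-2.5, 4.2, 27.6]
width: 0.0144
```

Request:
step_arm:
  increments:
    - [[-0.0007,0,0.0015,0,0,0,1],[-0.0014,0,0.003,0,0,0,1],[-0.0021,0,0.0046,0,0,0,1],[-0.0027,0,0.0063,0,0,0,1]]

```text
time: 20.5
ee_pos: [0.4865, 0.1034, 0.0356]
eef_rot: [-3.131, 0.246, -0.016]
contact_force: [-4.0, 4.8, 27.6]
width: 0.0145
```

Request:
step_arm:
  increments:
    - [[-0.0006,0,0.0016,0,0,0,1],[-0.0011,0,0.0032,0,0,0,1],[-0.0016,0,0.0048,0,0,0,1],[-0.002,0,0.0065,0,0,0,1]]

```text
time: 20.83
ee_pos: [0.4841, 0.1036, 0.0289]
eef_rot: [-3.131, 0.246, -0.015]
contact_force: [-4.1, 4.1, 27.9]
width: 0.0144
```

Request:
step_arm:
  increments:
    - [[-0.0004,0,0.0016,0,0,0,1],[-0.0008,0,0.0032,0,0,0,1],[-0.0011,0,0.0049,0,0,0,1],[-0.0013,0,0.0066,0,0,0,1]]

```text
time: 21.17
ee_pos: [0.4824, 0.104, 0.022]
eef_rot: [-3.131, 0.246, -0.014]
contact_force: [-5.3, 6.9, 28.5]
width: 0.0146
```

Request:
step_arm:
  increments:
    - [[-0.0002,0,0.0016,0,0,0,1],[-0.0004,0,0.0032,0,0,0,1],[-0.0005,0,0.0045,0,0,0,1],[-0.0005,0,0.0045,0,0,0,1]]

```text
time: 21.5
ee_pos: [0.4817, 0.1039, 0.017]
eef_rot: [-3.131, 0.246, -0.013]
contact_force: [-3.4, 4.3, 22.1]
width: 0.0145
```

Run:
```python
from h import *
s=ctrl.get_state(); print(s['ee_pos'],s['contact_force'],s['moment'])
d=grab('side','s8'); f=d['frame']; e=grab('wrist','w8')['frame']
a=cv2.resize(f[200:320,180:360],(540,360),interpolation=cv2.INTER_CUBIC)
b=cv2.resize(e,(480,360))
cv2.imwrite('pics/v8.png',cv2.resize(np.hstack([a,b]),(800,282))[:,:,::-1])
```

```text
[0.48168512 0.10392225 0.01703606] [-3.35256138  4.29190114 22.10692808] [ 0.69097257 -0.13445371  0.03182385]
```

Request:
step_arm:
  increments:
    - [[0,0,0.001,0,0,0,1],[0,0,0.002,0,0,0,1],[0,0,0.003,0,0,0,1],[0,0,0.003,0,0,0,1]]

```text
time: 21.93
ee_pos: [0.4813, 0.104, 0.0139]
eef_rot: [-3.131, 0.246, -0.011]
contact_force: [-3.6, 5.6, 23.6]
width: 0.0145
```

Request:
step_arm:
  increments:
    - [[0,0,0.001,0,0,0,1],[0,0,0.002,0,0,0,1],[0,0,0.002,0,0,0,1]]

```text
time: 22.18
ee_pos: [0.4812, 0.104, 0.0117]
eef_rot: [-3.131, 0.246, -0.011]
contact_force: [-3.3, 4.8, 21.1]
width: 0.0145
```

Request:
step_arm:
  increments:
    - [[0,0,0.001,0,0,0,1],[0,0,0.002,0,0,0,1],[0,0,0.003,0,0,0,1],[0,0,0.003,0,0,0,1]]

```text
time: 22.52
ee_pos: [0.4812, 0.1038, 0.0082]
eef_rot: [-3.131, 0.246, -0.01]
contact_force: [-1.2, 4.0, 15.6]
width: 0.0146
```

Run:
```python
from h import *
s=ctrl.get_state(); print(s['ee_pos'],s['contact_force'],s['moment'])
d=grab('side','s9'); f=d['frame']; e=grab('wrist','w9')['frame']; g=grab('scene','c9')['frame']
a=cv2.resize(f[215:295,220:350],(400,250),interpolation=cv2.INTER_CUBIC)
c=cv2.resize(g[225:305,285:415],(400,250),interpolation=cv2.INTER_CUBIC)
b=cv2.resize(e[:360],(400,225)); o=load('w2')['frame']
b2=cv2.resize(o[:360],(400,225))
cv2.imwrite('pics/v9.png',np.vstack([np.hstack([a,c]),np.hstack([b,b2])])[:,:,::-1])
```

```text
[0.48116429 0.10377457 0.00822307] [-1.23380109  3.99298357 15.62450485] [ 0.35571208 -0.43434854  0.09970744]
```

View pics/v9.png

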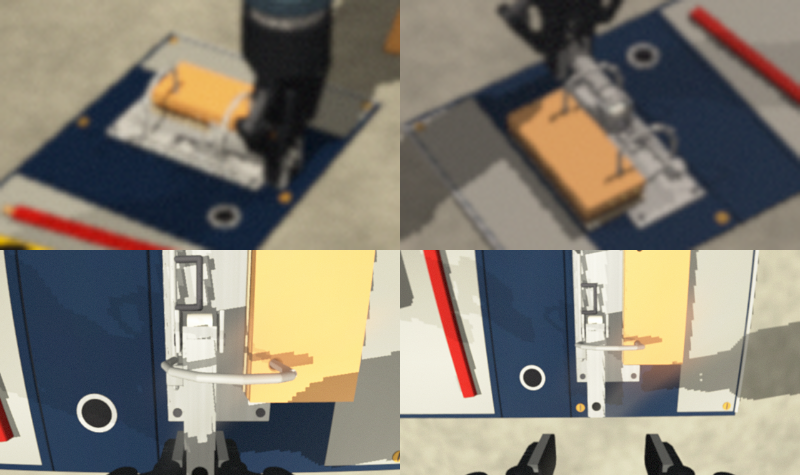

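The last view shows the lever almost level between the fingers, with the rings nearly on the post tips. A little further down.

Request:
step_arm:
  increments:
    - [[0,0,0.001,0,0,0,1],[0,0,0.002,0,0,0,1],[0,0,0.002,0,0,0,1]]

```text
time: 22.92
ee_pos: [0.4813, 0.1037, 0.0058]
eef_rot: [-3.131, 0.246, -0.011]
contact_force: [0.1, 3.8, 10.0]
width: 0.014
```

Request:
step_arm:
  increments:
    - [[0,0,0.001,0,0,0,1],[0,0,0.0015,0,0,0,1],[0,0,0.0015,0,0,0,1]]

```text
time: 23.17
ee_pos: [0.4814, 0.1036, 0.0039]
eef_rot: [-3.132, 0.246, -0.011]
contact_force: [2.1, 3.9, 5.0]
width: 0.0145
```

Run:
```python
from h import *
s=ctrl.get_state(); print(s['ee_pos'],s['contact_force'],s['moment'])
# expected lever end px: compare to measured bright end in w9: project end of lever top for several angles
d=load('w9'); X=np.array([.9877,-.1566,0]); Y=np.array([.1566,.9877,0]); Hg=np.array([.5463,.0915,.026])
g=cv2.cvtColor(d['frame'],cv2.COLOR_RGB2GRAY)
for a in (0,.05,.1,.2,.3): print(a,proj(d,[Hg-X*r*np.cos(a)+np.array([0,0,r*np.sin(a)+.0065*np.cos(a)])+X*-.0065*np.sin(a)+Y*y for r in (.08,.0,.04) for y in (-.008,.008)]).round(1).tolist())
# ring: shut w/ tip on post
```

```text
[0.48140093 0.10363551 0.00386383] [2.0612126  3.85136309 5.04953101] [ 0.46677874 -0.9636547   0.1522998 ]
0 [[344.1, 375.3], [299.2, 375.3], [348.9, 145.4], [295.0, 145.4], [346.4, 271.1], [297.1, 271.1]]
0.05 [[344.7, 382.9], [298.6, 382.9], [348.9, 146.5], [295.0, 146.5], [346.8, 274.3], [296.8, 274.3]]
0.1 [[345.4, 390.4], [298.0, 390.4], [348.9, 147.6], [295.0, 147.6], [347.2, 277.2], [296.5, 277.2]]
0.2 [[346.8, 404.9], [296.7, 404.9], [348.8, 149.7], [295.0, 149.7], [348.0, 282.2], [295.7, 282.2]]
0.3 [[348.5, 418.4], [295.3, 418.4], [348.7, 151.8], [295.1, 151.8], [348.8, 286.1], [295.0, 286.1]]
```

Run:
```python
from h import *
d=grab('wrist','w10'); g=cv2.cvtColor(d['frame'],cv2.COLOR_RGB2GRAY)
X=np.array([.9877,-.1566,0]); Hg=np.array([.5463,.0915,.026])
for c in (312,322,332): print(c,[int(v) for v in g[300:440:4,c]])
for a in (0,.03,.06,.1,.15): print(a,proj(d,[Hg-X*.08*np.cos(a)+np.array([0,0,.08*np.sin(a)+.0065])]).round(1), proj(d,[Hg-X*.072*np.cos(a)+np.array([0,0,.072*np.sin(a)+.0065])]).round(1))
```

```text
312 [146, 170, 219, 127, 128, 129, 124, 123, 123, 124, 126, 125, 118, 21, 25, 26, 19, 39, 153, 148, 150, 222, 216, 207, 207, 207, 206, 209, 210, 217, 215, 211, 215, 58, 23]
322 [219, 222, 218, 123, 129, 125, 124, 122, 125, 126, 123, 125, 81, 19, 7, 21, 21, 22, 141, 165, 243, 239, 211, 205, 201, 205, 207, 210, 210, 216, 212, 214, 208, 125, 25]
332 [143, 180, 137, 124, 120, 126, 124, 125, 123, 125, 125, 124, 125, 125, 93, 71, 101, 127, 124, 148, 152, 151, 214, 200, 197, 199, 201, 204, 202, 208, 204, 206, 204, 26, 32]
0 [[321.4 383.7]] [[321.4 364.1]]
0.03 [[321.4 388.1]] [[321.4 367.8]]
0.06 [[321.4 392.4]] [[321.4 371.5]]
0.1 [[321.4 398.2]] [[321.4 376.3]]
0.15 [[321.4 405.2]] [[321.5 382.2]]
```

Request:
step_arm:
  increments:
    - [[0,0,0.0008,0,0,0,1],[0,0,0.0012,0,0,0,1],[0,0,0.0012,0,0,0,1]]

```text
time: 23.47
ee_pos: [0.4814, 0.1036, 0.0034]
eef_rot: [-3.132, 0.246, -0.011]
contact_force: [-1.9, 3.6, 14.9]
width: 0.0144
```

Request:
step_arm:
  increments:
    - [[0,0,0,0,0,0,-0.1],[0,0,0,0,0,0,-0.3],[0,0,0,0,0,0,-0.3]]

```text
time: 23.72
ee_pos: [0.4785, 0.1032, 0.0013]
eef_rot: [3.131, -0.246, 0.001]
contact_force: [-0.2, 0.1, -0.9]
width: 0.0503
```

Run:
```python
from h import *
s=ctrl.get_state(); print(s['ee_pos'],s['contact_force'],s['width'])
d=grab('wrist','w11'); g=cv2.cvtColor(d['frame'],cv2.COLOR_RGB2GRAY)
X=np.array([.9877,-.1566,0]); Hg=np.array([.5463,.0915,.026])
for c in (312,322,332): print(c,[int(v) for v in g[340:420:2,c]])
for a in (0,.03,.06,.1,.15): print(a,proj(d,[Hg-X*.08*np.cos(a)+np.array([0,0,.08*np.sin(a)+.0065])]).round(1))
```

```text
[0.47853083 0.10320392 0.0013097 ] [-0.24598716  0.12317451 -0.86865769] 0.05029549144422979
312 [125, 124, 116, 42, 15, 24, 18, 22, 23, 27, 24, 16, 24, 41, 124, 151, 150, 149, 151, 149, 150, 150, 182, 203, 207, 208, 207, 206, 208, 207, 206, 210, 208, 209, 208, 212, 215, 214, 213, 212]
322 [124, 122, 115, 58, 20, 23, 25, 17, 21, 18, 16, 25, 12, 47, 136, 154, 158, 153, 155, 154, 152, 154, 190, 204, 202, 204, 203, 204, 201, 201, 205, 207, 207, 204, 213, 208, 209, 217, 216, 211]
332 [122, 129, 126, 127, 125, 131, 132, 142, 153, 149, 157, 155, 153, 152, 156, 153, 150, 157, 158, 153, 154, 151, 175, 203, 201, 203, 199, 197, 194, 197, 202, 199, 204, 201, 201, 202, 205, 204, 204, 204]
0 [[319.  382.1]]
0.03 [[318.9 386.6]]
0.06 [[318.9 391. ]]
0.1 [[318.9 396.9]]
0.15 [[318.9 404.2]]
```

Request:
step_arm:
  increments:
    - [[0,0,-0.01,0,0,0,-0.3],[0,0,-0.03,0,0,0,-0.3],[0.001,0.001,-0.06,0,0,0,-0.3],[0.0018,0.0025,-0.09,0,0,0,-0.3],[0.0018,0.0025,-0.11,0,0,0,-0.3],[0.0018,0.0025,-0.11,0,0,0,-0.3],[0.0018,0.0025,-0.11,0,0,0,-0.3]]

```text
time: 24.35
ee_pos: [0.4806, 0.1006, 0.1124]
eef_rot: [3.132, -0.247, 0.005]
contact_force: [-0.1, -0.1, 0.1]
width: 0.0552
```

Run:
```python
from h import *
s=ctrl.get_state(); print(s['ee_pos'],s['contact_force'],s['width'])
d=grab('wrist','w12'); g=cv2.cvtColor(d['frame'],cv2.COLOR_RGB2GRAY); o=load('w2'); go=cv2.cvtColor(o['frame'],cv2.COLOR_RGB2GRAY)
def mt(x,y,w,h,n,S=14):
    T=go[y:y+h,x:x+w]; r=cv2.matchTemplate(g[max(y-S,0):y+h+S,max(x-S,0):x+w+S],T,cv2.TM_CCOEFF_NORMED); _,v,_,p=cv2.minMaxLoc(r); print(n,'score',round(v,3),'shift',p[0]-min(S,x),p[1]-min(S,y))
mt(270,230,70,45,'lever end'); mt(190,180,45,45,'eyelet(ref)'); mt(275,138,60,25,'ring mid'); mt(365,140,35,22,'ring tip'); mt(505,235,40,30,'cover rivet(ref)'); mt(285,45,40,75,'hinge/link')
hsv=cv2.cvtColor(d['frame'],cv2.COLOR_RGB2HSV)
m=((hsv[...,0]>8)&(hsv[...,0]<26)&(hsv[...,1]>80)&(hsv[...,2]>90)).astype(np.uint8); m=cv2.morphologyEx(m,cv2.MORPH_OPEN,np.ones((5,5)))
for r in range(5,190,20):
    c=np.where(m[r,340:500])[0]+340; print(r,c.min() if len(c) else None,c.max() if len(c) else None,end='; ')
```

```text
[0.48059967 0.10058517 0.11235594] [-0.05118138 -0.11701872  0.11654542] 0.0552099364152183
lever end score 0.993 shift 1 1
eyelet(ref) score 0.985 shift 2 1
ring mid score 0.991 shift 2 2
ring tip score 0.907 shift 1 3
cover rivet(ref) score 0.989 shift -1 3
hinge/link score 0.98 shift 2 3
5 361 469; 25 360 468; 45 360 467; 65 360 466; 85 359 465; 105 359 464; 125 357 462; 145 357 460; 165 357 458; 185 359 457;
```

Run:
```python
from h import *
for n,z in (('w2',.0225),('w12',.0285)):
    d=load(n); hsv=cv2.cvtColor(d['frame'],cv2.COLOR_RGB2HSV)
    m=((hsv[...,0]>8)&(hsv[...,0]<26)&(hsv[...,1]>80)&(hsv[...,2]>90)).astype(np.uint8); m=cv2.morphologyEx(m,cv2.MORPH_OPEN,np.ones((5,5)))
    p=[(340+np.where(m[r,340:500])[0].max(),r) for r in range(5,175,4)]; w=onz(d,p,z)[:,:2]
    l=cv2.fitLine(w.astype(np.float32),cv2.DIST_HUBER,0,1e-4,1e-4).ravel(); print(n,np.degrees(np.arctan(l[1]/l[0])),l[2:])
print(ctrl.finish_job())
```

```text
w2 -8.595581 [0.55439824 0.00791942]
w12 -8.184155 [0.5597928  0.00665782]
the job is handed in; nothing more can be done
None
```

I filed the beech board and handed the job in at about 24.4 s of the 72 s allowed. I lifted the lever to open the rings and threaded the board over both posts. I felt it down until it was seated, let go, brought the lever down until it stayed home, and moved the arm clear.

**Checks that passed:**
- **Seating:** the board met the stack with 3.6 N at exactly the expected height, with no force while threading.
- **Squareness:** its long edge is within about 0.4° of the filed stack's edge.
- **Lever and rings:** the final picture matches the one taken before I opened the file (scores 0.99 for the lever end and ring, 0.91 for the ring tip, where the board now lies underneath). The lever stayed down after I released it.
- **Clear of everything:** the tool force was about zero at the end.

**What was less clean or not checked:**
- **Lever grip:** on the way down I held the lever by its sides instead of pressing on top, and the pads slid on it by several millimetres. That took up to about 28 N, above the 16 N quoted for the end. A final 15 N contact was on the stop or the cover.
- **No snap felt:** I judged the lever latched from the pictures and from it staying down.
- **Camera offset:** the wrist camera was off by about 1.5 mm, so I lined up hole and post within one picture.
- **Bystanders:** I did not check at the end that the walnut board and the other things were unmoved; none was near the arm's path.

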